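Scan the powder bin's stock label

ROBOT

A 6-joint arm with a two-finger parallel gripper is mounted at the origin on the work surface. World frame = base frame: x ahead of the robot, y to its left, z up, the work surface at z = 0. Lengths are in m, angles in rad, forces in N, time in s.
With the tool pointing down it reaches from about 0.3 to 0.775 m from the base axis. Payload 14.6 kg.
Tool frame: the origin (TCP) lies at the very end of the fingers, on their centre line; the grasp point (between the pads) lies 19 mm behind it; z points along the fingers, y is the line along which they close (so a half turn about z gives the same grasp; the last joint's range is limited). The gripper opens to 94 mm and grips with 3 to 60 N. Pads are 16 mm wide; open, the fingers measure 119 mm over their backs; the gripper's body (75 mm by 177 mm) begins 78 mm behind the grasp point.
Start: joints at [-1.308, 0.3, 1.521, -0, 1.321, -0.067], TCP at [0.178, -0.52, 0.184] pointing down, gripper open.
Joint ranges: [-3.03, 3.03], [-0.79, 2.21], [0.23, 2.52], [-1.04, 4.18], [0, 3.07], [-2.55, 2.55]. Speed limits (rad/s): [2.22, 2.22, 2.57, 3.14, 3.14, 3.14].

INTERFACE

Orientations are given as [roll, pitch, yaw] about the fixed x, y, z axes, in that order (R = Rz(yaw) Ry(pitch) Rx(roll)).
In Python, from station import status, vision, order, silhouettes gives the robot as it stands. The module is installed in compiled form; this text tells all that it offers.
- The arm moves only by the shell command python3 -m pendant 'ROWS' [FORCE]. ROWS is JSON, one flat list of numbers, 7 for each row, row after row: the shift along the tool's x, y, z in units of 500 mm (1.0 is 500 mm), then the turn, a rotation vector about the tool's x, y, z in units of 90 degrees (1.0 is 90 degrees), then the opening, from -1 (shut) to 1 (fully open). A call has 1 to 12 rows; each row is the pose to reach, as a shift and turn from the pose commanded when the call began, along the tool's axes at that moment; what a row does not reach only later rows make up. A row lasts 1/10 s, in which the tool goes at most 50 mm and 8.59 degrees, less where a joint would pass 70% of its speed; a pose out of reach is approached as far as the arm can. A call with a number of a shift or a turn outside -1 to 1 is refused whole. A call with a gripper value outside its range is refused whole. The fingers move at their own pace and stop on an object; FORCE is the grip in N (left out, the last holds). Time passes only in rows, so rows that repeat a pose let the fingers close. It gives the time, the measured TCP pose, the force, the opening and the grip force at its end, in the units of the state.
- status.get_obs(): the state, without advancing time (a new reading comes with each control period).
- vision.camera(name): name is "side" or "top"; returns a dict with "pixels" (420x560x3 uint8, red, green, blue), "K" (3x3 intrinsics, pixels), "k1" (the pictures are not rectified: a ray, as slopes to the right and down, at radius r is drawn at 1 + k1 r^2 times it, then the intrinsics apply), "R" (3x3) and "t" (3): a world point X has camera coordinates R X + t. Camera axes: x right, y down, z forward; pixel columns grow to the right and rows downward; lengths in m; the calibration is good to about 2 mm. A picture is of the moment at which its call begins. There is no depth.
- order.hand_in(): hands the job in; it is judged then, once.
Trained networks look in a picture, given as the dict that the camera call returned (one of the last four; its "shot" number tells which), for a name from the list of things; names that differ only in an ending like _2 or _b are one class to them, and where a whole thing is asked for, a point or a joint stands for the part that bears it (a point fixed in the world has none). Each returns a list of dicts, best first, with "score" (0 to 1); they miss things now and then, are a little off and sometimes report something else, mostly with a low value. They report only what shows in the picture. A call takes as long as a camera call.
- silhouettes(target, picture): "region" (420x560 bool, what is visible of it) and "extent" ([left, top, right, bottom] in pixels, round what is visible of it).
The state is a dict: "time_s": time; "qpos": joint angles; "joint_vel": joint speeds; "tau": joint torques, N m; "ee_pos": TCP position; "eef_rot": TCP orientation; "force": force on the tool from outside, world axes, zero at the start; "moment": the same for the moment, N m; "grip_width": finger opening in m; "grip_force": force on a finger pad.
Only numpy, scipy, OpenCV 4.12 (cv2) and the standard library are available. Lean on these libraries where they do the work, as an engineer would, in place of code of your own. Each camera call takes 0.05 s, during which the arm holds its last target. There are 200 camera calls.

TASK

Do the stock check on the blue-lidded powder bin: take the hand scanner out of its holster and hold it still for about two seconds pointing squarely at the middle of the barcode label on the blue lid's slope, its window a hand's width (100 mm) away and touching no bin. Then stand the scanner gently back in its holster, window down, and let go; do not scan the other bins and leave the other things on the counter where they are.

Things in the scene. Friction and masses are not known exactly. Their poses are not given: they have to be found in the camera images.
- scanner: Dark grey stick barcode scanner, yellow ring and end cap, 155 long, about 160 g, standing window down in the holster. Origin: centre of the window end; z along its length to the capped end (up at the start): it looks along -z. Head (first 52 mm) 34 (x) by 44 (y), bevelled to 26 by 36 at the window; handle (52 to 147 mm) 30 (x) by 38 (y): grip it 115 mm from the window.
- focus (a point): The middle of the scanner's reading range, 100 mm straight out from its window (scanner frame 0, 0, -0.1); nothing to see there. The scanner reads by itself any label held still 60 to 140 mm before its window, within about 15 degrees of square to it; how it is turned about its own length does not matter.
- holster: Grey holster screwed to the counter: base 100 (x) by 120 (y) by 14, on it an upright open-topped cup, inside 44 (x) by 54 (y), walls 5, inner floor 14 and rim 74 above the counter. Origin: centre of the underside; z up. The scanner starts in the cup, its axes along the holster's, window on the inner floor.
- bin_blue: White powder bin with a blue lid, 140 wide (y), 220 deep (x), 187 high. Full and heavy, it does not move. Origin: centre of its underside; z up, -x is its front. The front half of its top is a slanting flap that rises from 90 high at the front edge to 180 at 130 mm behind it (34.7 degrees from level), so it faces up and to the front.
- bin_green: White powder bin with a green lid, 140 wide (y), 220 deep (x), 187 high. Full and heavy, it does not move. Origin: centre of its underside; z up, -x is its front. The front half of its top is a slanting flap that rises from 90 high at the front edge to 180 at 130 mm behind it (34.7 degrees from level), so it faces up and to the front.
- bin_orange: White powder bin with an orange lid, 140 wide (y), 220 deep (x), 187 high. Full and heavy, it does not move. Origin: centre of its underside; z up, -x is its front. The front half of its top is a slanting flap that rises from 90 high at the front edge to 180 at 130 mm behind it (34.7 degrees from level), so it faces up and to the front.
- label_blue: White barcode label with black bars on the slanting flap of the blue-lidded bin, 50 (x, up the slope) by 78 (y, across). Origin: centre of the label face; z points square out of the label, 34.7 degrees from vertical, up and towards the bin's front.
- label_green: White barcode label with black bars on the slanting flap of the green-lidded bin, 50 (x, up the slope) by 78 (y, across). Origin: centre of the label face; z points square out of the label, 34.7 degrees from vertical, up and towards the bin's front.
- label_orange: White barcode label with black bars on the slanting flap of the orange-lidded bin, 50 (x, up the slope) by 78 (y, across). Origin: centre of the label face; z points square out of the label, 34.7 degrees from vertical, up and towards the bin's front.
- tray: Flat black rubber tray under the three bins, 260 by 560, 12 high at the rim, 4 mm floor; fixed. Origin: centre of its underside. The bins stand side by side on it, 170 mm apart, in any order.
- iron: Steam iron, blue and white, stood on its heel, about 115 by 130, 228 high. Bystander. Origin: on the counter under it.
- spray: Clear trigger spray bottle with a white head, 76 across, 215 high. Bystander. Origin: centre of its underside.
- jug: Blue detergent jug, 75 by 150, 224 high. Bystander. Origin: centre of its underside.
- softener: White softener bottle, 72 across, 200 high. Bystander. Origin: centre of its underside.
- scoop: White open dosing cup, 72 across, 62 high. Bystander. Origin: centre of its underside.
- brush: Scrubbing brush, wooden back and white bristles down, 150 by 52, 48 high. Bystander. Origin: centre of its underside.
- roller: Lint roller lying flat, 220 long, 46 high, blue handle and white roll. Bystander. Origin: under where roll and handle meet.

How it is judged:
On the way:
1. scanner held still 1 s before the blue-lidded bin's label: its focus within 22 mm (x), 30 mm (y) and 40 mm (z) of the label centre in the label frame, and within 15 degrees of square to it (x of focus in the frame of label_blue between -0.022 and 0.022 m and y of focus in the frame of label_blue between -0.03 and 0.03 m and z of focus in the frame of label_blue between -0.04 and 0.04 m and angle between the z axis of scanner and the z axis of label_blue, either way round below 0.26 rad and linear speed of scanner below 0.02 m/s and angular speed of scanner below 0.15 rad/s), for 1 s.
At the end, for the whole second after the job is handed in: The scanner stands at rest and released in the holster's cup, window on the inner floor (origin 8 to 22 mm above the holster's underside, within 10 mm of its centre in x and y), its length within 0.15 rad of vertical (x of scanner in the frame of holster between -0.01 and 0.01 m and y of scanner in the frame of holster between -0.01 and 0.01 m and z of scanner in the frame of holster between 0.008 and 0.022 m and angle between scanner's own z axis and vertical below 0.15 rad and linear speed of scanner below 0.02 m/s and contact force between scanner and the fingers below 0.1 N); the robot touches nothing.
It fails at once if the scanner or the robot touches a bin (over 1 N) (contact force between any of bin_blue, bin_green, bin_orange and scanner above 1 N or contact force between any of bin_blue, bin_green, bin_orange and the arm above 1 N or contact force between any of bin_blue, bin_green, bin_orange and the fingers above 1 N).
It fails at once if another bin's label is scanned (scanner held still and square before it) ((x of focus in the frame of label_green between -0.022 and 0.022 m and y of focus in the frame of label_green between -0.03 and 0.03 m and z of focus in the frame of label_green between -0.04 and 0.04 m and angle between the z axis of scanner and the z axis of label_green, either way round below 0.26 rad and linear speed of scanner below 0.02 m/s and angular speed of scanner below 0.15 rad/s) or (x of focus in the frame of label_orange between -0.022 and 0.022 m and y of focus in the frame of label_orange between -0.03 and 0.03 m and z of focus in the frame of label_orange between -0.04 and 0.04 m and angle between the z axis of scanner and the z axis of label_orange, either way round below 0.26 rad and linear speed of scanner below 0.02 m/s and angular speed of scanner below 0.15 rad/s)).
It fails at once if the scanner is dropped (falls free at over 0.5 m/s, about 13 mm) (linear speed of scanner above 0.5 m/s and contact force between scanner and the fingers below 0.05 N).
It fails at once if the scanner is rammed into the holster (over 50 N) (contact force between scanner and holster above 50 N).
It fails at once if a bystander is moved more than 30 mm (distance of any of iron, spray, jug, softener, scoop, brush, roller from where it was at the start of the episode above 0.03 m).
It also fails if it takes over 42 s, if anything falls off the work surface, if the arm or the gripper's body presses on something with over 40 N, if the wrist force passes 120 N, or if a joint passes its speed limit or range.

## Working session

There is one attempt and no reset: what is moved stays moved. The work goes in short steps, Python scripts to look and compute and a shell command to move; the robot and the scene stay as the last step left them, time stands still between calls to the robot, and variables do not carry over. Pictures are saved under pics/ and viewed, at most 10 in all, crops included, and the job is handed in when it is done.

```bash
mkdir -p pics; cat > h.py <<'E'
import numpy as np, cv2
from scipy.spatial.transform import Rotation as Ro
from scipy.optimize import least_squares
from station import status, vision, order, silhouettes
def proj(c,X):
    X=np.atleast_2d(X); P=X@np.array(c["R"]).T+np.array(c["t"]); s=P[:,:2]/P[:,2:]
    s=s*(1+c["k1"]*(s**2).sum(1,keepdims=True)); K=np.array(c["K"])
    return s@K[:2,:2].T+K[:2,2]
def ray(c,uv):
    K=np.array(c["K"]); p=cv2.undistortPoints(np.array([[uv]],float),K,np.array([c["k1"],0,0,0,0.]))[0,0]
    # model: distorted = s(1+k1 r^2) same as opencv
    R=np.array(c["R"]); o=-R.T@np.array(c["t"]); d=R.T@np.array([p[0],p[1],1]); return o,d/np.linalg.norm(d)
def tri(obs):
    A=np.zeros((3,3));b=np.zeros(3)
    for c,uv in obs:
        o,d=ray(c,uv);M=np.eye(3)-np.outer(d,d);A+=M;b+=M@o
    return np.linalg.solve(A,b)
def onz(c,uv,z):
    o,d=ray(c,uv);return o+d*(z-o[2])/d[2]
def save(c,n): cv2.imwrite("pics/"+n+".png",c["pixels"][:,:,::-1])
E
python3 - <<'E'
from h import *
np.set_printoptions(precision=4,suppress=True)
o=status.get_obs();print({k:np.round(v,3) for k,v in o.items()})
C={n:vision.camera(n) for n in("side","top")}
for n,c in C.items():
    save(c,n+"0");print(n,-np.array(c["R"]).T@c["t"],c["K"][0][0],c["k1"])
for t in "scanner holster label_blue label_green label_orange bin_blue bin_green bin_orange iron spray jug softener scoop brush roller tray".split():
    for n,c in C.items():
        for d in silhouettes(t,c)[:2]:
            v,u=np.nonzero(d["region"]);print(t,n,round(d["score"],2),np.round(d["extent"]),len(u),u.mean().round(1),v.mean().round(1))
E
```

```text
{'time_s': np.float64(0.0), 'qpos': array([-1.308,  0.3  ,  1.522, -0.   ,  1.321, -0.067]), 'joint_vel': array([ 0.001,  0.002, -0.   , -0.   ,  0.   , -0.   ]), 'tau': array([  0.001, -53.181, -35.273,   0.071,   0.024,  -0.   ]), 'ee_pos': array([ 0.178, -0.52 ,  0.183]), 'eef_rot': array([-3.141, -0.   ,  0.33 ]), 'force': array([ 0.091, -0.659,  0.132]), 'moment': array([ 0.04 ,  0.036, -0.002]), 'grip_force': np.float64(0.0), 'grip_width': np.float64(0.094)}
side [ 0.7594 -0.285   1.1766] 407.0501009466414 0.009183068640003521
top [ 0.3541 -0.0029  1.6065] 506.88299827489436 -0.13229906520894796
scanner top 0.54 [339. 231. 363. 256.] 298 348.2 242.3
holster side 0.65 [308. 189. 413. 278.] 5474 358.2 232.3
holster top 0.83 [322. 223. 366. 267.] 927 343.8 245.1
label_blue side 0.58 [287. 250. 313. 281.] 466 299.8 266.1
label_blue top 0.85 [310. 144. 340. 165.] 402 324.5 155.7
label_green side 0.81 [330. 204. 356. 231.] 443 342.1 216.3
label_green top 0.63 [256. 144. 283. 166.] 407 267.8 155.9
label_orange side 0.88 [367. 160. 397. 185.] 415 381.7 171.3
label_orange top 0.92 [198.
[... 871 characters left out ...]
jug side 0.59 [160. 290. 225. 359.] 2459 192.6 325.4
jug top 0.9 [396. 166. 440. 226.] 1794 417.0 197.6
softener side 0.61 [313.  84. 340. 134.] 895 326.7 110.8
softener side 0.16 [280. 158. 305. 188.] 492 291.7 170.4
scoop side 0.92 [282. 156. 306. 186.] 480 291.9 170.2
scoop side 0.6 [125. 255. 175. 331.] 970 150.0 287.0
scoop top 0.58 [242. 218. 266. 240.] 415 252.8 228.1
brush side 0.91 [257.  98. 304. 129.] 853 280.8 113.2
brush top 0.86 [198. 257. 226. 306.] 792 210.3 279.3
roller side 0.82 [125. 256. 174. 332.] 907 150.5 286.2
roller top 0.71 [385. 246. 451. 269.] 737 414.7 255.6
tray side 0.72 [257. 172. 375. 347.] 1887 296.1 293.2
tray top 0.69 [182. 112. 357. 195.] 3429 271.7 167.2
```

View pics/side0.png

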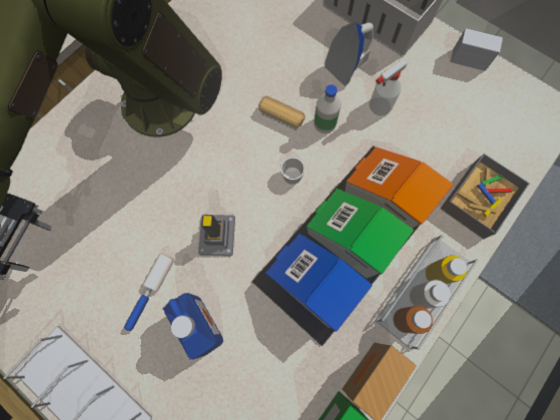

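View pics/top0.png

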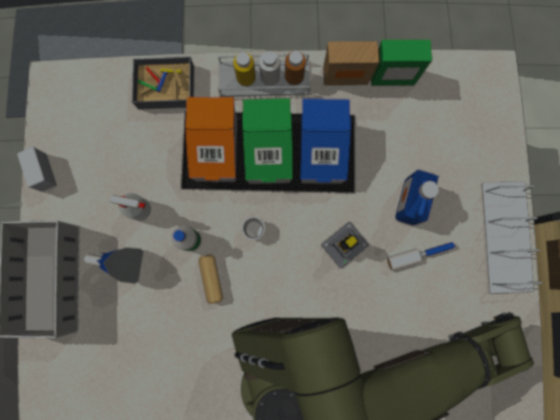

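The side view shows the holster at about (215,235) with the yellow cap at (208,220), and the blue label at (300,266). In the top view the holster is at (346,245), turned about 40°, the cap at (348,242), and the blue label at (325,156). The network's side-view holster is wrong, because it marked the green bin.

```bash
python3 - <<'E'
from h import *
a=cv2.imread("pics/side0.png")[190:280,180:270];b=cv2.imread("pics/top0.png")[210:280,310:380]
z=lambda i,s:cv2.resize(i,(400,400),interpolation=cv2.INTER_CUBIC)
cv2.imwrite("pics/crop0.png",np.hstack([z(a,0),z(b,0)]))
C={n:vision.camera(n) for n in("side","top")}
obs={}
for n,c in C.items():
    h=cv2.cvtColor(c["pixels"],cv2.COLOR_RGB2HSV)
    m=cv2.inRange(h,(22,140,90),(35,255,255)); x0,y0,x1,y1=(195,205,225,240) if n=="side" else (335,230,362,255)
    k=np.zeros_like(m);k[y0:y1,x0:x1]=m[y0:y1,x0:x1];v,u=np.nonzero(k);print(n,len(u),u.mean(),v.mean(),u.min(),u.max(),v.min(),v.max())
    obs[n]=(c,(u.mean(),v.mean()))
print("cap",tri(obs.values()))
for t in("blue","green","orange"):
    P=[]
    for n,c in C.items():
        d=silhouettes("label_"+t,c)[0];v,u=np.nonzero(d["region"]);P.append((c,(u.mean(),v.mean())))
        print(np.round(cv2.minAreaRect(np.c_[u,v].astype(np.int32))[1:][0],1),P[-1][1])
    X=tri(P);print(t,X,[proj(c,X)[0]-uv for c,uv in P])
E
```

```text
side 97 207.98969072164948 222.04123711340208 203 220 216 238
top 72 351.09722222222223 240.97222222222223 346 356 236 246
cap [ 0.44187331 -0.21290025  0.15882352]
[16.7 32.5] (np.float64(300.12015503875966), np.float64(266.51937984496124))
[15. 26.] (np.float64(325.1638141809291), np.float64(155.2200488997555))
blue [ 0.69722175 -0.15064245  0.14352217] [array([ 0.49242565, -0.12280091]), array([0.34865698, 0.25722003])]
[14.5 29.9] (np.float64(340.9777227722772), np.float64(216.61633663366337))
[16. 26.] (np.float64(268.08235294117645), np.float64(155.62117647058824))
green [0.70006178 0.01851579 0.14358321] [array([ 0.37739196, -0.06671442]), array([0.24758004, 0.22931092])]
[15.1 28.9] (np.float64(381.5064599483204), np.float64(171.58139534883722))
[15. 26.] (np.float64(210.1529411764706), np.float64(153.4470588235294))
orange [0.71101186 0.18998411 0.14216029] [array([ 0.61766725, -0.08798236]), array([0.37587116, 0.41141976])]
```

View pics/crop0.png

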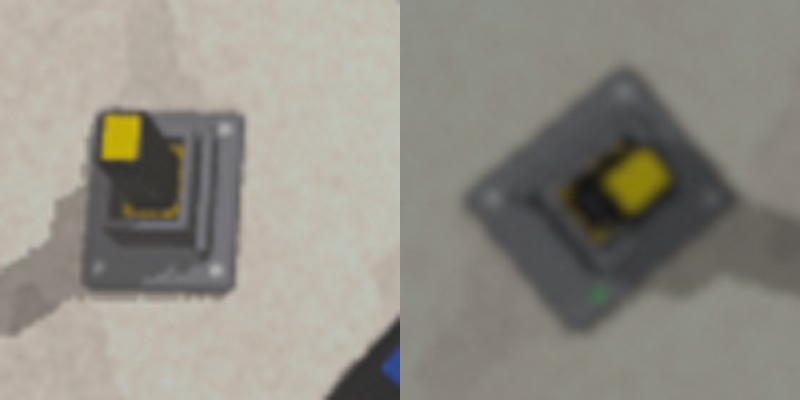

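The crop shows the holster base corners clearly in both views, along with the yellow cap top: side crop (121,137), top crop (240,180). I'll fit the holster pose from these points.

```bash
python3 - <<'E'
from h import *
np.set_printoptions(precision=4,suppress=True)
C={n:vision.camera(n) for n in("side","top")}
S=np.array([[98,110],[243,112],[234,294],[80,290]])*90/400+[180,190]-.4
T=np.array([[222,64],[337,198],[182,332],[64,200]])*70/400+[310,210]-.4
side,top=C["side"],C["top"]
print("side ground",[onz(side,p,.01)[:2] for p in S]);print("top ground",[onz(top,p,.01)[:2] for p in T])
cap=tri([(side,(121*90/400+180-.4,137*90/400+190-.4)),(top,(240*70/400+310-.4,180*70/400+210-.4))]);print("cap",cap,[onz(top,(351.6,241.1),.169),onz(side,(206.8,220.4),.169)])
q=np.array([[-.05,-.06],[.05,-.06],[.05,.06],[-.05,.06]])
for n,c,P in(("s",side,S),("t",top,T)):
    G=np.array([onz(c,p,.01)[:2] for p in P])
    def f(p):
        R=np.array([[np.cos(p[2]),-np.sin(p[2])],[np.sin(p[2]),np.cos(p[2])]]);W=q@R.T+p[:2]
        return np.concatenate([(W[np.argmin(np.linalg.norm(W-g,axis=1))]-g) for g in G])
    r=least_squares(f,[*G.mean(0),.71]);print(n,r.x,np.degrees(r.x[2]),r.cost**.5)
E
```

```text
side ground [array([ 0.3652, -0.1963]), array([ 0.4416, -0.1367]), array([ 0.5171, -0.2325]), array([ 0.4376, -0.293 ])]
top ground [array([ 0.5149, -0.2291]), array([ 0.4388, -0.2899]), array([ 0.3676, -0.2011]), array([ 0.4418, -0.1386])]
cap [ 0.4407 -0.2125  0.1715] [array([ 0.4407, -0.2132,  0.169 ]), array([ 0.44 , -0.212,  0.169])]
s [ 0.4404 -0.2146  0.6556] 37.56097380203269 0.0018513977630979723
t [ 0.4408 -0.2147  0.6815] 39.049581570156306 0.004096404999529847
```

```bash
cat >> h.py <<'E'
def rel(p,R,pos=None,rot=None):
    o=status.get_obs();p0=np.array(o["ee_pos"]) if pos is None else pos;R0=Ro.from_euler("xyz",o["eef_rot"]) if rot is None else rot
    return np.round(np.r_[R0.inv().apply(np.array(p)-p0)/.5,(R0.inv()*R).as_rotvec()/(np.pi/2)],3)
E
python3 - <<'E'
from h import *
R=Ro.from_euler("xyz",[np.pi,0,.667])
for z in(.22,.11): print(rel([.4406,-.2135,z],R))
E
```

```text
[ 0.695 -0.411 -0.072  0.    -0.    -0.215]
[ 0.695 -0.411  0.148  0.    -0.    -0.215]
```

```bash
python3 -m pendant '[0.07,-0.04,-0.07,0,0,0,1, 0.695,-0.411,-0.072,0,0,-0.215,1, 0.695,-0.411,-0.072,0,0,-0.215,1, 0.695,-0.411,-0.072,0,0,-0.215,1, 0.695,-0.411,-0.072,0,0,-0.215,1, 0.695,-0.411,-0.072,0,0,-0.215,1, 0.695,-0.411,-0.072,0,0,-0.215,1, 0.695,-0.411,-0.072,0,0,-0.215,1, 0.695,-0.411,-0.072,0,0,-0.215,1, 0.695,-0.411,-0.072,0,0,-0.215,1, 0.695,-0.411,-0.072,0,0,-0.215,1]' 40
python3 - <<'E'
from h import *
R=Ro.from_euler("xyz",[np.pi,0,.667])
for z in(.22,.11): print(rel([.4406,-.2135,z],R))
c=vision.camera("side");save(c,"hover");cv2.imwrite("pics/hover_c.png",cv2.resize(c["pixels"][140:300,110:310,::-1],(800,600)))
E
```

```text
time_s: 3.3
ee_pos: [0.4401, -0.2136, 0.2198]
eef_rot: [-3.142, 0.0, 0.668]
force: [0.0, -0.6, -0.4]
grip_width: 0.0942
grip_force: 0.0
[ 0.001  0.    -0.    -0.     0.     0.001]
[ 0.001  0.     0.22  -0.     0.     0.001]
```

View pics/hover_c.png

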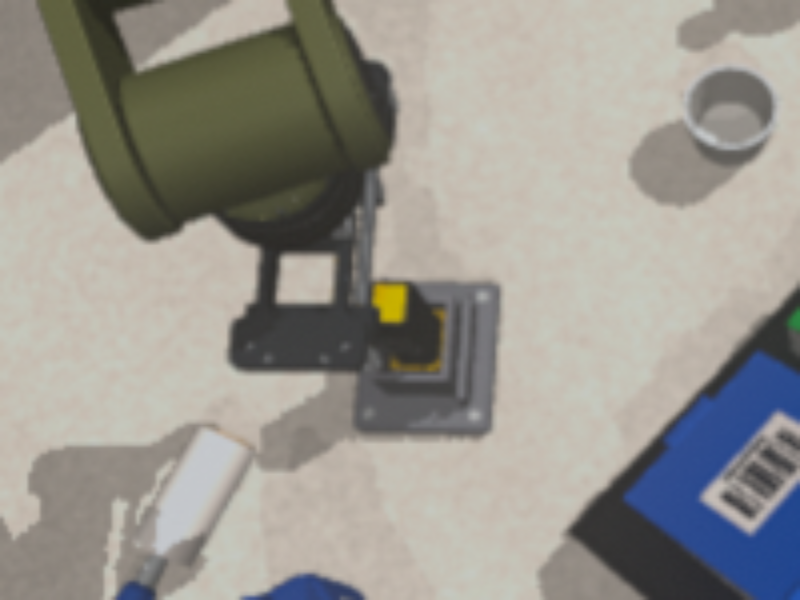

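The crop shows the gripper hovering above the scanner, with the cap at crop (390,302), untouched. I'll descend with the gripper open, then close.

```bash
python3 -m pendant '[0.001,0,0.06,0,0,0,1, 0.001,0,0.12,0,0,0,1, 0.001,0,0.17,0,0,0,1, 0.001,0,0.2,0,0,0,1, 0.001,0,0.22,0,0,0,1, 0.001,0,0.22,0,0,0,1, 0.001,0,0.22,0,0,0,1]' 40
python3 -m pendant '[0,0,0,0,0,0,-1, 0,0,0,0,0,0,-1, 0,0,0,0,0,0,-1, 0,0,0,0,0,0,-1, 0,0,0,0,0,0,-1, 0,0,0,0,0,0,-1, 0,0,0,0,0,0,-1, 0,0,0,0,0,0,-1]' 40
```

```text
time_s: 4.05
ee_pos: [0.4408, -0.2137, 0.1105]
eef_rot: [3.141, -0.0, 0.667]
force: [0.0, 0.1, -0.4]
grip_width: 0.0941
grip_force: 0.0
time_s: 4.85
ee_pos: [0.4407, -0.2131, 0.1098]
eef_rot: [-3.142, 0.0, 0.668]
force: [-0.8, -0.0, 0.1]
grip_width: 0.0379
grip_force: 39.9
```

```bash
python3 -m pendant '[0,0,-0.03,0,0,0,-1, 0,0,-0.08,0,0,0,-1, 0,0,-0.14,0,0,0,-1, 0,0,-0.2,0,0,0,-1, 0,0,-0.26,0,0,0,-1, 0,0,-0.3,0,0,0,-1, 0,0,-0.32,0,0,0,-1, 0,0,-0.32,0,0,0,-1]'
python3 - <<'E'
from h import *
yaw=-.0405;a=np.radians(34.7)
n=Ro.from_euler("z",yaw).apply([-np.sin(a),0,np.cos(a)])
P=np.array([.697,-.1505,.1435])+n*.196
o=status.get_obs();R0=Ro.from_euler("xyz",o["eef_rot"]);z=R0.apply([0,0,1])
ax=np.cross(z,-n);ang=np.arcsin(np.linalg.norm(ax));D=Ro.from_rotvec(ax/np.linalg.norm(ax)*ang)
print(P,n,rel(P,D*R0),(D*R0).apply([0,0,1]),(D*R0).as_euler("xyz"),rel(P-[.04,0,-.06],D*R0))
E
```

```text
time_s: 5.65
ee_pos: [0.4409, -0.2132, 0.2704]
eef_rot: [3.14, -0.001, 0.668]
force: [0.3, 0.3, -1.4]
grip_width: 0.0377
grip_force: 39.9
[ 0.58551271 -0.14598229  0.30464023] [-0.56881271  0.02304952  0.82214404] [ 0.31   0.074 -0.068 -0.25   0.293 -0.   ] [ 0.56881271 -0.02304952 -0.82214404] [ 2.71840361 -0.44714015  0.76530153] [ 0.248  0.024 -0.188 -0.25   0.293 -0.   ]
```

```bash
python3 -m pendant '[0.04,0.01,-0.01,-0.03,0.035,0,-1, 0.1,0.024,-0.022,-0.08,0.094,0,-1, 0.16,0.038,-0.035,-0.13,0.152,0,-1, 0.22,0.053,-0.048,-0.177,0.208,0,-1, 0.27,0.064,-0.06,-0.22,0.258,0,-1, 0.3,0.071,-0.066,-0.242,0.284,0,-1, 0.31,0.074,-0.068,-0.25,0.293,0,-1, 0.31,0.074,-0.068,-0.25,0.293,0,-1, 0.31,0.074,-0.068,-0.25,0.293,0,-1, 0.31,0.074,-0.068,-0.25,0.293,0,-1]'
python3 - <<'E'
from h import *
np.set_printoptions(precision=4,suppress=True)
o=status.get_obs();R=Ro.from_euler("xyz",o["eef_rot"]);z=R.apply([0,0,1]);a=np.radians(34.7)
L=Ro.from_euler("zy",[-.0405,-a]) ;w=o["ee_pos"]+.096*z
print("focus in label",L.inv().apply(w+.1*z-[.697,-.1505,.1435]),"ang",np.arccos(-z@L.apply([0,0,1])),np.abs(o["joint_vel"]).max())
C={n:vision.camera(n) for n in("side","top")}
for n,c in C.items():
    print(n,"expected window px",proj(c,w),"label",proj(c,[.697,-.1505,.1435]))
i=C["side"]["pixels"][170:320,190:390,::-1];j=C["top"]["pixels"][90:240,250:400,::-1]
cv2.imwrite("pics/scan.png",np.hstack([cv2.resize(i,(400,300)),cv2.resize(j,(300,300))]))
E
```

```text
time_s: 6.65
ee_pos: [0.5851, -0.1466, 0.3036]
eef_rot: [2.721, -0.447, 0.764]
force: [0.4, -0.2, -2.5]
grip_width: 0.0378
grip_force: 39.9
focus in label [-0.0013 -0.0005 -0.0007] ang 0.02235452287349128 0.006045133103614184
side expected window px [[283.0817 245.623 ]] label [[300.5781 266.2984]]
top expected window px [[328.2888 168.965 ]] label [[325.4667 155.5531]]
```

View pics/scan.png

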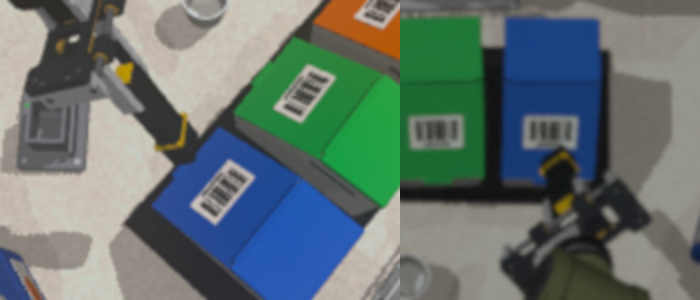

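The scan crop shows the scanner in front of the blue label. The window is at about (183,156) in the side half and (156,150) in the top half. I'll compare its axis with the projected one while holding still.

```bash
python3 -m pendant '[0,0,0,0,0,0,-1, 0,0,0,0,0,0,-1, 0,0,0,0,0,0,-1, 0,0,0,0,0,0,-1, 0,0,0,0,0,0,-1, 0,0,0,0,0,0,-1, 0,0,0,0,0,0,-1, 0,0,0,0,0,0,-1, 0,0,0,0,0,0,-1, 0,0,0,0,0,0,-1, 0,0,0,0,0,0,-1, 0,0,0,0,0,0,-1]'
python3 - <<'E'
from h import *
o=status.get_obs();R=Ro.from_euler("xyz",o["eef_rot"]);p=np.array(o["ee_pos"])
out=[]
for n,(x,y) in {"side":(230,190),"top":(290,120)}.items():
    c=vision.camera(n);i=c["pixels"].copy()[:,:,::-1];i=cv2.resize(i[y:y+90,x:x+90],(400,400),interpolation=cv2.INTER_CUBIC)
    def box(hx,hy,z): return (proj(c,R.apply([[a*hx,b*hy,.096-z] for a,b in((1,1),(1,-1),(-1,-1),(-1,1))])+p)-[x,y]+.5)*400/90
    for b,col in((box(.013,.018,0),(0,255,0)),(box(.017,.022,.045),(255,0,255)),(box(.015,.019,.155),(0,0,255))): cv2.polylines(i,[b.round().astype(int)],True,col,1)
    out.append(i)
cv2.imwrite("pics/scan2.png",np.hstack(out))
E
```

```text
time_s: 7.95
ee_pos: [0.5854, -0.1462, 0.3038]
eef_rot: [2.72, -0.447, 0.765]
force: [-0.4, -0.9, -1.3]
grip_width: 0.038
grip_force: 39.9
```

View pics/scan2.png

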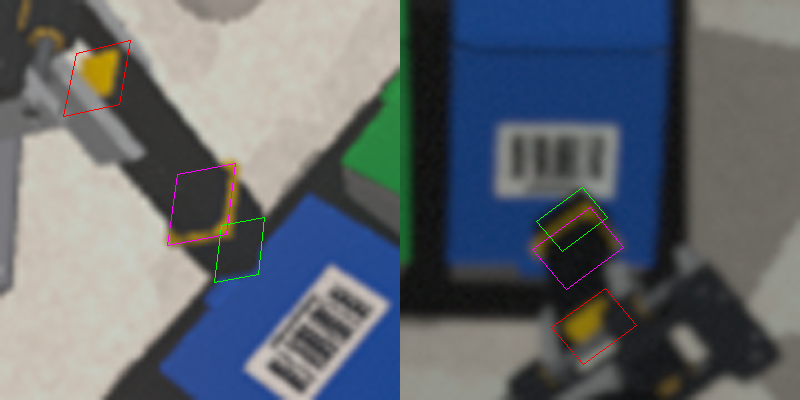

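The side overlay matches the scanner's ring and window, and the top overlay is within about 1–2 px. I'll hold a little longer, then reverse to above the holster.

```bash
python3 -m pendant '[0,0,0,0,0,0,-1, 0,0,0,0,0,0,-1, 0,0,0,0,0,0,-1, 0,0,0,0,0,0,-1, 0,0,0,0,0,0,-1, 0,0,0,0,0,0,-1, 0,0,0,0,0,0,-1, 0,0,0,0,0,0,-1, 0,0,0,0,0,0,-1, 0,0,0,0,0,0,-1]'
python3 - <<'E'
from h import *
R=Ro.from_euler("xyz",[np.pi,0,.667]);P=np.array([.4408,-.2132,.27])
o=status.get_obs();p0=np.array(o["ee_pos"]);R0=Ro.from_euler("xyz",o["eef_rot"]);v=(R0.inv()*R).as_rotvec()
for s in(.1,.3,.5,.7,.87,.96,1): print(rel(p0+s*(P-p0),R0*Ro.from_rotvec(s*v)))
E
```

```text
time_s: 9.05
ee_pos: [0.5854, -0.1462, 0.3039]
eef_rot: [2.72, -0.448, 0.765]
force: [-0.1, 0.2, -2.2]
grip_width: 0.038
grip_force: 39.9
[-0.03  -0.007 -0.011  0.025 -0.029  0.   ]
[-0.09  -0.02  -0.032  0.075 -0.088  0.   ]
[-0.151 -0.033 -0.053  0.125 -0.147  0.   ]
[-0.211 -0.046 -0.074  0.175 -0.205  0.   ]
[-0.262 -0.057 -0.092  0.217 -0.255  0.   ]
[-0.289 -0.063 -0.101  0.24  -0.281  0.   ]
[-0.301 -0.066 -0.106  0.25  -0.293  0.   ]
```

```bash
python3 -m pendant '[-0.03,-0.007,-0.011,0.025,-0.029,0,-1, -0.09,-0.02,-0.032,0.075,-0.088,0,-1, -0.151,-0.033,-0.053,0.125,-0.147,0,-1, -0.211,-0.046,-0.074,0.175,-0.205,0,-1, -0.262,-0.057,-0.092,0.217,-0.255,0,-1, -0.289,-0.063,-0.101,0.24,-0.281,0,-1, -0.301,-0.066,-0.106,0.25,-0.293,0,-1, -0.301,-0.066,-0.106,0.25,-0.293,0,-1, -0.301,-0.066,-0.106,0.25,-0.293,0,-1, -0.301,-0.066,-0.106,0.25,-0.293,0,-1]'
python3 - <<'E'
from h import *
R=Ro.from_euler("xyz",[np.pi,0,.668])
for z in (.27,.19,.113,.111): print(rel([.4407,-.2131,z],R))
o=status.get_obs();R=Ro.from_euler("xyz",o["eef_rot"]);p=np.array(o["ee_pos"])
out=[]
for n,(x,y) in {"side":(160,170),"top":(290,190)}.items():
    c=vision.camera(n);i=c["pixels"].copy()[:,:,::-1];i=cv2.resize(i[y:y+90,x:x+90],(400,400),interpolation=cv2.INTER_CUBIC)
    def box(hx,hy,z): return (proj(c,R.apply([[a*hx,b*hy,.096-z] for a,b in((1,1),(1,-1),(-1,-1),(-1,1))])+p)-[x,y]+.5)*400/90
    for b,col in((box(.013,.018,0),(0,255,0)),(box(.017,.022,.045),(255,0,255)),(box(.015,.019,.155),(0,0,255))): cv2.polylines(i,[b.round().astype(int)],True,col,1)
    out.append(i)
cv2.imwrite("pics/back.png",np.hstack(out))
E
```

```text
time_s: 10.05
ee_pos: [0.441, -0.2129, 0.2704]
eef_rot: [3.141, -0.001, 0.668]
force: [0.3, -0.2, -1.4]
grip_width: 0.0378
grip_force: 39.9
[-0.001 -0.     0.001  0.001 -0.001 -0.   ]
[-0.001 -0.     0.161  0.001 -0.001 -0.   ]
[-0.001 -0.     0.315  0.001 -0.001 -0.   ]
[-0.001 -0.     0.319  0.001 -0.001 -0.   ]
```

View pics/back.png

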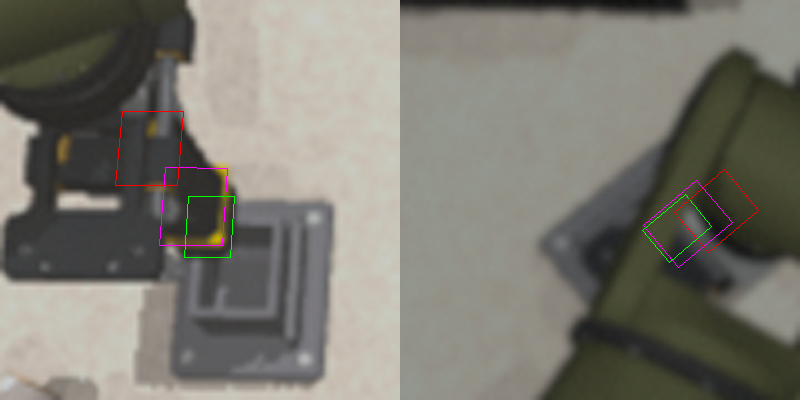

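The side overlay still matches the scanner in the grip, at crop (210,220), so it hasn't slipped. I'll lower it along the lift line and slow down near the floor.

```bash
python3 -m pendant '[-0.001,0,0.04,0,0,0,-1, -0.001,0,0.09,0,0,0,-1, -0.001,0,0.13,0,0,0,-1, -0.001,0,0.16,0,0,0,-1, -0.001,0,0.18,0,0,0,-1, -0.001,0,0.2,0,0,0,-1, -0.001,0,0.215,0,0,0,-1, -0.001,0,0.215,0,0,0,-1]'
```

```text
time_s: 10.95
ee_pos: [0.4401, -0.2134, 0.162]
eef_rot: [-3.141, 0.0, 0.668]
force: [0.2, -0.1, -1.0]
grip_width: 0.0374
grip_force: 39.9
```

```bash
python3 -m pendant '[0.001,0,0.015,0,0,0,-1, 0.001,0,0.035,0,0,0,-1, 0.001,0,0.055,0,0,0,-1, 0.001,0,0.073,0,0,0,-1, 0.001,0,0.085,0,0,0,-1, 0.001,0,0.093,0,0,0,-1, 0.001,0,0.098,0,0,0,-1, 0.001,0,0.1,0,0,0,-1, 0.001,0,0.1,0,0,0,-1, 0.001,0,0.1,0,0,0,-1]'
```

```text
time_s: 11.95
ee_pos: [0.4408, -0.2133, 0.1129]
eef_rot: [3.141, -0.0, 0.667]
force: [0.7, 0.2, -1.5]
grip_width: 0.0381
grip_force: 39.9
```

```bash
python3 -m pendant '[0,0,0.002,0,0,0,-1, 0,0,0.003,0,0,0,-1, 0,0,0.004,0,0,0,-1, 0,0,0.004,0,0,0,-1]'; python3 -m pendant '[0,0,0.001,0,0,0,-1, 0,0,0.002,0,0,0,-1, 0,0,0.002,0,0,0,-1]'
```

```text
time_s: 12.35
ee_pos: [0.4407, -0.2132, 0.1106]
eef_rot: [-3.142, 0.0, 0.667]
force: [-0.6, -0.3, -1.9]
grip_width: 0.0378
grip_force: 39.9
time_s: 12.65
ee_pos: [0.4408, -0.2132, 0.1098]
eef_rot: [3.141, -0.0, 0.668]
force: [-0.1, 0.0, 1.3]
grip_width: 0.0374
grip_force: 39.9
```

The upward force shows it is resting on the floor. I'll open the gripper and retreat.

```bash
python3 -m pendant '[0,0,0,0,0,0,-0.4, 0,0,0,0,0,0,0,0,0,0,0,0,0,0.5, 0,0,0,0,0,0,1, 0,0,0,0,0,0,1, 0,0,0,0,0,0,1, 0,0,0,0,0,0,1]' && python3 -m pendant '[0,0,-0.02,0,0,0,1, 0,0,-0.06,0,0,0,1, 0,0,-0.12,0,0,0,1, 0,0,-0.2,0,0,0,1, -0.1,0,-0.28,0,0,0,1, -0.2,0,-0.32,0,0,0,1, -0.3,0,-0.32,0,0,0,1, -0.3,0,-0.32,0,0,0,1, -0.3,0,-0.32,0,0,0,1, -0.3,0,-0.32,0,0,0,1]'
python3 - <<'E'
from h import *
out=[]
for n,(x,y) in {"side":(180,190),"top":(310,210)}.items():
    c=vision.camera(n);out.append(cv2.resize(c["pixels"][y:y+80,x:x+80,::-1],(400,400),interpolation=cv2.INTER_CUBIC))
cv2.imwrite("pics/end.png",np.hstack(out))
E
```

```text
time_s: 13.35
ee_pos: [0.4407, -0.2132, 0.1096]
eef_rot: [-3.142, 0.0, 0.668]
force: [-0.1, -0.6, 1.1]
grip_width: 0.0823
grip_force: 0.0
time_s: 14.35
ee_pos: [0.3232, -0.3058, 0.27]
eef_rot: [3.141, -0.0, 0.667]
force: [0.4, 0.0, 0.7]
grip_width: 0.0944
grip_force: 0.0
```

View pics/end.png

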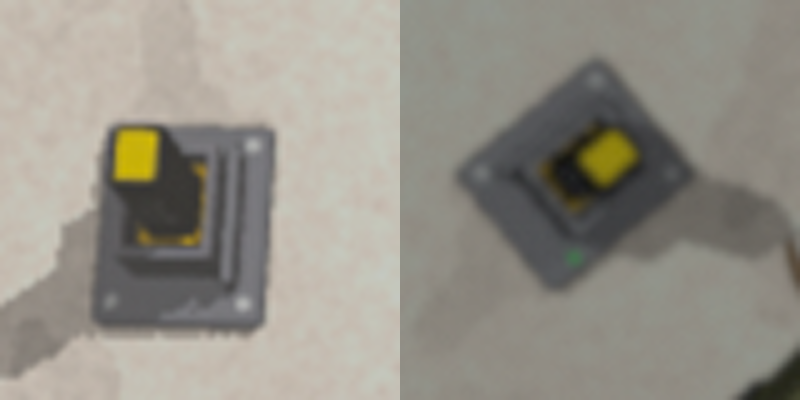

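The scanner is upright in the cup, as at the start: cap at (136,156) in the side crop and (608,160) in the top crop. The gripper is clear, so I'll hand in.

```bash
python3 -c "
from station import order
print(order.hand_in())"
```

```text
the job is handed in; nothing more can be done
None
```

I held the scanner still on the blue label for over two seconds, stood it back in its holster and released it, then handed the job in; the hand-in gave no verdict.

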